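Pin the specimen grip to the load-cell fork

TASK

On the tensile tester, slide the specimen grip along its rails until its eye is pushed home against the back of the load-cell fork, gently, by feel. Then take the ball-lock pin with the red thumb button from the rack and, holding the button in, put it down through the fork and the eye until its shoulder sits on the fork; let the button spring out so that the pin is locked, and let go. Do not force the load cell or the pin, and leave the other things alone.

Things in the scene. Friction and masses are not known exactly. Their poses are not given: they have to be found in the camera images.
- tester: Bed of a horizontal tensile tester: cream base 210 mm wide (its x), 540 mm long (its y), grey deck 76 mm above the bench. Origin: middle of the base at bench height; z up. The load head stands on its -y end, a tailstock 85 mm high above the deck from y = +223 mm. Two rails 10 mm high, inner faces at x = -26.5 and +26.5 mm, from y = -50 to +210 mm, guide the grip, which slides with 2 to 6 N of friction.
- head: Load head, fixed on the bed, axes as the bed's: cream box 170 (x) x 120 (y) x 128 mm high. Origin: at deck height in the middle of its +y face. A load cell and a screwed rod on that face carry the dark fork, open to +y, on a buffer spring: it gives towards the head by 1 mm per 6 N, at most 6 mm, and springs back. The cell must not be pushed with more than 15 N, nor the pin with more than 30 N.
- fork_mid (a point): Middle of the fork's pin hole at mid-setting: 115 mm in +y from the head's face, 52.5 mm above the deck, axes as the head's. The rod is screwed in or out by hand: the true hole lies up to 15 mm nearer to or farther from the head (along y), NOT measured. Sideways and in height it is true. The fork's solid back face is 18 mm from the hole, on its head side.
- fork_top (a point): Middle of the fork's upper face at mid-setting (17.5 mm above fork_mid, same unknown 15 mm along y). The fork has two level cheeks 44 mm wide (x), 36 mm long (y, hole in the middle), 10 mm thick: the lower 35 to 45 mm, the upper 60 to 70 mm above the deck, with vertical holes of 15.5 mm.
- grip: Loose specimen grip (0.6 kg) on the deck between the rails (1.5 mm side play). Origin: underside of its shoe; z up, y away from the fork. Shoe 50 mm wide (x), y -48 to +44 mm, 14 mm high. Block on it 40 mm wide (x), y -27 to +10 mm, up to 66 mm: grasp it low, across x, about 40 mm up (held high it tips). In front a plate 52 mm wide (y -33 to -27 mm), behind a clamp (to y +36 mm), knob up to 73 mm.
- eye (a point): Middle of the vertical 15.5 mm hole in the grip's round eye (outer radius 18 mm, 12 mm thick, on a tongue pointing to the fork, fits between its cheeks): 65 mm in -y from the grip's origin, 52.5 mm above its underside, axes as the grip's. When the eye touches the fork's back, the holes are in line and the fork's upper face is 17.5 mm above this point.
- pin: Ball-lock pin (0.2 kg), upright, hanging by its shoulder in one of the rack's three holes. Origin: middle of the shoulder's underside; z up. Below: steel shank 14 mm in diameter. Above: round steel shoulder 32 mm in diameter, 5 mm thick, then a black barrel 30 mm (x) x 28 mm (y), from 5 to 45 mm above the origin. Fully home in fork and eye: origin 17.5 mm above eye; locked, it can rise about 2 mm.
- pin_tip (a point): Tip of the pin's shank, 54 mm below its origin; the nose tapers from 14 to 10 mm in the last 7 mm. Two brass balls, 40 mm below the origin at its x sides, stick out to 19 mm across while the thumb button is out (locked: they will not pass a 15.5 mm hole) and sink into the shank when it is pressed flush.
- thumb_top (a point): Face of the red thumb button (14 mm in diameter) on the +y side of the pin's barrel, 26 mm above the pin's origin and 19 mm from its axis, standing 5 mm out. Grasp the barrel across y at this height, one finger on the button and one on the opposite face: the button is squeezed in flush (28 mm wide then) and stays in while gripped.
- thumb (a joint): Thumb button of the pin, m: 0 = out (locked), 0.005 = flush with the barrel (balls sunk), 0.006 = its stop. Spring 5 N at the start of its travel, 9 N when flush; it returns by itself unless the balls are caught inside a hole.
- rack: Grey pin rack, fixed: 235 mm (x) x 64 mm (y), top face 70 mm above the bench. Origin under its middle; three holes of 24 mm at x = -75, 0 and +75 mm. Which pin hangs where changes.
- plain_pin: Bystander in the rack: plain steel pin, shank 10 mm, with a T-bar 46 mm long and 25 mm high on top. Origin under its shoulder.
- knob_pin: Bystander in the rack: brass pin, shank 16 mm and 30 mm long, orange knob 32 mm wide and 33 mm high. Origin under its shoulder.
- weight: Bystander: round steel weight, 80 mm in diameter, 56 mm high with its stem, origin under its middle.
- jar: Bystander: whitish jar with a green lid, 68 mm in diameter, 85 mm high, origin under its middle.
- driver: Bystander: screwdriver lying on the bench between robot and tester, origin near its middle, along its x.
- caliper: Bystander: caliper lying on the bench between robot and tester, 200 mm long along its y, 12 mm high, origin at its middle.
- jaw: Bystander: spare dark steel jaw, 40 x 30 x 18 mm, origin under its middle.
Mind the look-alikes: they are no part of the job. Leave any brown or orange look-alike of the pin alone.

How it is judged:
By the outcome, as a careful person would: the job done as asked, in the order asked, and still so for the second after the job is handed in, with the robot touching nothing.
It also fails if it takes over 54 s, if anything falls off the work surface, if the arm or the gripper's body presses on something with over 40 N, if the wrist force passes 120 N, or if a joint passes its speed limit or range.

ROBOT

A 6-joint arm with a two-finger parallel gripper is mounted at the origin on the work surface. World frame = base frame: x ahead of the robot, y to its left, z up, the work surface at z = 0. Lengths are in m, angles in rad, forces in N, time in s.
With the tool pointing down it reaches from about 0.225 to 0.875 m from the base axis. Payload 3.4 kg.
Tool frame: the origin (TCP) lies between the finger pads; the fingertips stand 11 mm ahead of it and the grasp point (between the pads) lies 8 mm behind it (tips_ahead is the distance from the TCP to the fingertips, in m); z points along the fingers, x is the direction in which the jaws open and shut, and the axes are right-handed (so a half turn about z gives the same grasp; the last joint's range is limited). The gripper opens to 85 mm and grips with 20 to 120 N. Pads are 22 mm wide; open, the fingers measure 114 mm over their backs; the gripper's body (76 mm by 85 mm) begins 54 mm behind the grasp point. The pads swing forward as they close: fully open they stand 13 mm farther back than shut.
Start: joints at [-1.274, 0.276, 1.505, -0, 1.361, -0.121], TCP at [0.233, -0.526, 0.242] pointing down, gripper open.
Joint ranges: [-2.89, 2.89], [-0.75, 2.08], [0.22, 2.7], [-1.18, 4.32], [0.11, 2.71], [-2.7, 2.7]. Speed limits (rad/s): [2.57, 2.57, 3.14, 3.14, 3.14, 3.14].

INTERFACE

Orientations are given as a unit quaternion [w, x, y, z].
In Python, from rig import get_state, get_image, sign_off, masks_of, tips_ahead gives the robot as it stands.
- The arm moves only by the tool play_rows, never from a script. Its argument "series" is a list of rows, each an object of numbers: "fingers": the closure, from -1 (fully open) to 1 (shut); "dx", "dy", "dz": the shift along the world's x, y, z in mm; "turn": the turn about the world's z in rad. A call has 1 to 20 rows; each row shifts and turns the pose as measured when the row begins; what a row does not reach is not made up. A row lasts 1/12 s, in which the tool goes at most 41.7 mm and 7.16 degrees, less where a joint would pass 70% of its speed; a pose out of reach is approached as far as the arm can. A call with a gripper value outside its range is refused whole. The fingers move at their own pace and stop on an object; "squeeze" is the grip in N (left out, the last holds). Time passes only in rows, so rows that do not move let the fingers close. It gives the time, the measured TCP pose, the force and the opening at its end, in the units of the state.
- get_state(): the state, without advancing time (a new reading comes with each control period).
- get_image(name): name is "scene" or "top" or "wrist"; returns a dict with "pixels" (384x512x3 uint8, red, green, blue), "vfov" (degrees; the focal length in pixels is half the picture's height over the tangent of half this angle, whatever the lens; pixels are square), "cx", "cy" (the principal point, pixels), "rvec" (rotation vector, rad) and "tvec" (3), from world to camera coordinates, as OpenCV has them; the wrist camera has in their place "hand_eye" (4x4, takes a point from camera to tool coordinates, whose origin is the TCP and whose axes are the tool frame's). Camera axes: x right, y down, z forward; pixel columns grow to the right and rows downward; lengths in m; the calibration is good to about 2 mm. A picture is of the moment at which its call begins: read the wrist's pose just before it. There is no depth.
- sign_off(): hands the job in, once; it reports no verdict.
Trained networks look in a picture, given as the dict that the camera call returned (one of the last four; its "shot" number tells which), for a name from the list of things; names that differ only in an ending like _2 or _b are one class to them, and where a whole thing is asked for, a point or a joint stands for the part that bears it (a point fixed in the world has none). Each returns a list of dicts, best first, with "p" (0 to 1); they miss things now and then, are a little off and sometimes report something else, mostly with a low value. They report only what shows in the picture. A call takes as long as a camera call. They do not tell look-alikes from the thing itself.
- masks_of(picture, label): "region" (384x512 bool, what is visible of it) and "xy" ([column, row] in pixels, amid what is visible of it).
The state is a dict: "clock": time; "qpos": joint angles; "qd": joint speeds; "effort": joint torques, N m; "position": TCP position; "ee_rot": TCP orientation; "contact_force": force on the tool from outside, world axes, zero at the start; "moment": the same for the moment, N m; "width": finger opening in m.
Only numpy, scipy, OpenCV 4.12 (cv2) and the standard library are available. Lean on these libraries where they do the work, as an engineer would, in place of code of your own. Each camera call takes 0.05 s, during which the arm holds its last target. There are 200 camera calls.

## Working session

There is one attempt and no reset: what is moved stays moved. The work goes in short steps, Python scripts to look and compute and a tool call to move; the robot and the scene stay as the last step left them, time stands still between calls to the robot, and variables do not carry over. Pictures are saved under pics/ and viewed, about 8 in all and at most 12, crops included, and the job is handed in when it is done.

Besides the shell and the picture viewer there is one more tool, called after "Call:" as name(argument=value, ...) on one line, values as JSON. play_rows: Moves the arm, as the interface text tells. Its arguments: {"type":"object","properties":{"series":{"type":"array"},"squeeze":{"type":"number"}},"required":["series"]}

```bash
mkdir -p pics; ls; cat > h.py <<'E'
import numpy as np, cv2
from rig import *
def cam(p,state=None):
    h=p["pixels"].shape[0]; f=h/2/np.tan(np.radians(p["vfov"])/2)
    K=np.array([[f,0,p["cx"]],[0,f,p["cy"]],[0,0,1.]])
    if "rvec" in p:
        R=cv2.Rodrigues(np.array(p["rvec"],float))[0]; t=np.array(p["tvec"],float).ravel()
    else:
        from scipy.spatial.transform import Rotation as Ro
        q=state["ee_rot"]; T=np.eye(4); T[:3,:3]=Ro.from_quat([q[1],q[2],q[3],q[0]]).as_matrix(); T[:3,3]=state["position"]
        M=np.linalg.inv(T@np.array(p["hand_eye"])); R=M[:3,:3]; t=M[:3,3]
    return K,R,t
def at_z(c,uv,z):
    K,R,t=c; d=R.T@np.linalg.inv(K)@np.array([uv[0],uv[1],1.]); o=-R.T@t
    return o+d*(z-o[2])/d[2]
def proj(c,P):
    K,R,t=c; q=(R@np.atleast_2d(P).T).T+t; q=q@K.T; return q[:,:2]/q[:,2:]
def save(n,img): cv2.imwrite("pics/"+n,cv2.cvtColor(img,cv2.COLOR_RGB2BGR))
E
python3 - <<'E'
from h import *
s=get_state(); print({k:np.round(v,3) for k,v in s.items()}, tips_ahead if not callable(tips_ahead) else tips_ahead())
for n in ["top","scene"]:
    p=get_image(n); save(n+"0.png",p["pixels"]); c=cam(p)
    print(n,"cam at",np.round(-c[1].T@c[2],3))
    for l in ["tester","head","grip","pin","rack","plain_pin","knob_pin"]:
        for m in masks_of(p,l)[:3]:
            print(l,round(m["p"],2),np.round(m["xy"]),m["region"].sum(),np.round(at_z(c,m["xy"],{"tester":.076,"head":.204,"grip":.14,"rack":.07}.get(l,.1)),3))
E
cd pics; python3 -c "
import cv2
for n in ['top0','scene0']: pass
"
```

```text
pics
{'clock': np.float64(0.0), 'qpos': array([-1.274,  0.277,  1.506, -0.   ,  1.361, -0.121]), 'qd': array([ 0.   ,  0.001,  0.001, -0.   , -0.001, -0.   ]), 'effort': array([-1.0000e-03, -4.1678e+01, -2.4580e+01, -0.0000e+00,  1.1000e-02,
       -0.0000e+00]), 'position': array([ 0.233, -0.525,  0.241]), 'ee_rot': array([-0.001,  0.838, -0.545, -0.001]), 'contact_force': array([-0.094,  0.796,  0.418]), 'moment': array([-0.015, -0.009, -0.014]), 'width': np.float64(0.086)} 0.011
top cam at [0.539 0.006 0.864]
tester 0.65 [315. 201.] 16295 [ 0.586 -0.111  0.076]
tester 0.49 [278. 194.] 1252 [ 0.604 -0.029  0.076]
tester 0.25 [451. 180.] 9559 [ 0.624 -0.411  0.076]
head 0.57 [450. 181.] 9436 [ 0.608 -0.341  0.204]
head 0.51 [121. 270.] 291 [0.463 0.271 0.204]
grip 0.75 [280. 197.] 1238 [ 0.592 -0.03   0.14 ]
pin 0.81 [167. 286.] 287 [0.414 0.213 0.1  ]
pin 0.74 [165. 250.] 235 [0.489 0.218 0.1  ]
pin 0.6 [122. 267.] 279 [0.456 0.31  0.1  ]
rack 0.65 [128. 238.] 3382 [0.516 0.31  0.07 ]
plain_pin 0.58 [114. 203.] 147 [0.594 0.327 0.1  ]
knob_pin 0.73 [120. 240.] 208 [0.514 0.315 0.1  ]
scene cam at [ 1.184 -0.148  0.696]
tester 0.78 [185. 247.] 14894 [ 0.669 -0.147  0.076]
head 0.68 [ 64. 228.] 9213 [ 0.679 -0.352  0.204]
grip 0.91 [232. 203.] 1399 [ 0.625 -0.032  0.14 ]
pin 0.81 [333. 152.] 209 [0.456 0.294 0.1  ]
pin 0.56 [314. 172.] 281 [0.525 0.211 0.1  ]
pin 0.49 [302. 150.] 272 [0.426 0.213 0.1  ]
rack 0.89 [354. 187.] 2374 [0.576 0.303 0.07 ]
knob_pin 0.66 [353. 172.] 167 [0.549 0.307 0.1  ]
```

View pics/top0.png

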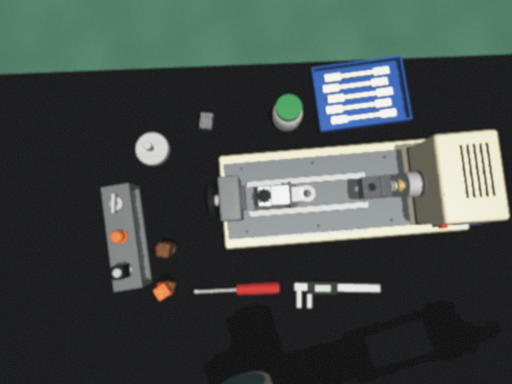

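View pics/scene0.png

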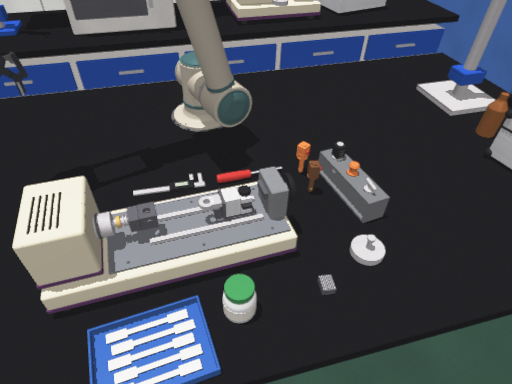

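Pin-like candidates (top image): black-barrelled at (121,270) in the rack, brown at (165,250), orange at (164,290). The first fits: it hangs in a rack hole and is black/steel. I'll confirm this in an enlarged crop, along with the tester geometry.

```bash
python3 - <<'E'
from h import *
a=cv2.imread("pics/top0.png"); b=cv2.imread("pics/scene0.png")
z=lambda i,s:cv2.resize(i,None,fx=s,fy=s,interpolation=cv2.INTER_CUBIC)
A=z(a[125:255,210:510],8/3)
B=np.hstack([z(a[235:305,95:185],3.5),np.zeros((245,5,3),np.uint8),z(b[135:205,290:400],3.5)])
o=np.zeros((A.shape[0]+250,800,3),np.uint8); o[:A.shape[0]]=A; o[A.shape[0]+5:A.shape[0]+250,:B.shape[1]]=B[:, :800]
cv2.imwrite("pics/z1.png",o); print(o.shape)
E
```

```text
(597, 800, 3)
```

View pics/z1.png

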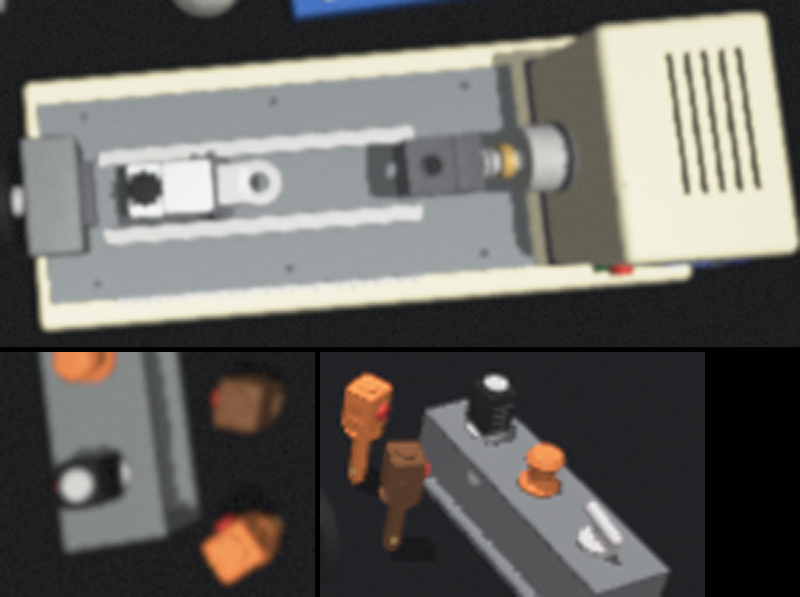

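The black-barrelled pin with a faint red button on its world +y side, in the rack at top-image (121,270), is the one. The brown and orange ones standing on the bench are look-alikes. Next I compute the tester pose.

```bash
python3 - <<'E'
from h import *
p=get_image("top"); c=cam(p)
g=lambda u,v:(210+u*.375,125+v*.375)
r=[at_z(c,g(*q),.086) for q in [(100,160),(413,132),(107,238),(421,213)]]
for a in r: print(np.round(a,4))
for a,b in [(0,1),(2,3)]: d=r[a]-r[b]; print("yaw of +y",np.degrees(np.arctan2(-d[0],d[1])),np.linalg.norm(d))
for n,q,z in [("forkhole",(432,163),.146),("eye",(261,181),.1345),("blocktop c",(190,187),.142)]: print(n,np.round(at_z(c,g(*q),z),4))
s=get_image("scene"); c2=cam(s)
for l in ["pin","grip"]:
  for m in masks_of(s,l)[:1]: print(l,m["xy"],at_z(c2,m["xy"],.1))
  for m in masks_of(p,l): print(l,m["xy"],at_z(c,m["xy"],.1))
k=lambda u,v:(95+u/3.5,235+(v-352)/3.5)
print("cap",at_z(c,k(76,485),.118)); print("rack corners",[np.round(at_z(c,k(*q),.07),4) for q in [(66,552),(166,533)]])
st=get_state(); q=st["ee_rot"]
from scipy.spatial.transform import Rotation as Ro
print(np.round(Ro.from_quat([q[1],q[2],q[3],q[0]]).as_matrix(),3))
E
```

```text
[0.6256 0.0373 0.086 ]
[ 0.6407 -0.2205  0.086 ]
[0.5611 0.0333 0.086 ]
[ 0.574  -0.2232  0.086 ]
yaw of +y 3.36503014383548 0.2582274313621107
yaw of +y 2.8926205493267854 0.2568049184608269
forkhole [ 0.6088 -0.2159  0.146 ]
eye [ 0.6001 -0.0882  0.1345]
blocktop c [ 0.5965 -0.0331  0.142 ]
pin [368.0, 187.0] [0.61300569 0.31671187 0.1       ]
pin [169.4, 287.5] [0.41056908 0.20821699 0.1       ]
pin [165.4, 247.1] [0.49564288 0.21628645 0.1       ]
pin [120.7, 270.3] [0.44907151 0.31272335 0.1       ]
grip [231.1, 204.3] [ 0.58940483 -0.02601894  0.1       ]
grip [279.7, 193.8] [ 0.60279323 -0.03212846  0.1       ]
grip [451.2, 181.0] [ 0.61911282 -0.39826201  0.1       ]
cap [0.44585092 0.31384823 0.118     ]
rack corners [array([0.3984, 0.3398, 0.07  ]), array([0.4086, 0.2761, 0.07  ])]
[[ 0.406 -0.914  0.   ]
 [-0.914 -0.406 -0.   ]
 [ 0.    -0.    -1.   ]]
```

Call:
play_rows(series=[{"fingers": -1, "dx": 22, "dy": 30, "turn": 0.1}, {"dx": 22, "dy": 30, "turn": 0.1, "fingers": -1}, {"dx": 22, "dy": 30, "turn": 0.1, "fingers": -1}, {"dx": 22, "dy": 30, "turn": 0.1, "fingers": -1}, {"dx": 22, "dy": 30, "turn": 0.1, "fingers": -1}, {"dx": 22, "dy": 30, "turn": 0.1, "fingers": -1}, {"dx": 22, "dy": 30, "turn": 0.1, "fingers": -1}, {"dx": 22, "dy": 30, "turn": 0.1, "fingers": -1}, {"dx": 22, "dy": 30, "turn": 0.1, "fingers": -1}, {"dx": 22, "dy": 30, "turn": 0.1, "fingers": -1}, {"dx": 22, "dy": 30, "turn": 0.1, "fingers": -1}, {"dx": 22, "dy": 30, "turn": 0.1, "fingers": -1}, {"dx": 22, "dy": 30, "fingers": -1}, {"dx": 22, "dy": 30, "fingers": -1}, {"dx": 22, "dy": 30, "fingers": -1}, {"dx": 22, "dy": 30, "fingers": -1}], squeeze=30)

```text
invalid input at $.series[0]: expected keys fingers, dx, dy, dz, turn
```

All keys are required in each row.

Call:
play_rows(series=[{"fingers": -1, "dx": 22, "dy": 30, "dz": 0, "turn": 0.1}, {"fingers": -1, "dx": 22, "dy": 30, "dz": 0, "turn": 0.1}, {"fingers": -1, "dx": 22, "dy": 30, "dz": 0, "turn": 0.1}, {"fingers": -1, "dx": 22, "dy": 30, "dz": 0, "turn": 0.1}, {"fingers": -1, "dx": 22, "dy": 30, "dz": 0, "turn": 0.1}, {"fingers": -1, "dx": 22, "dy": 30, "dz": 0, "turn": 0.1}, {"fingers": -1, "dx": 22, "dy": 30, "dz": 0, "turn": 0.1}, {"fingers": -1, "dx": 22, "dy": 30, "dz": 0, "turn": 0.1}, {"fingers": -1, "dx": 22, "dy": 30, "dz": 0, "turn": 0.1}, {"fingers": -1, "dx": 22, "dy": 30, "dz": 0, "turn": 0.1}, {"fingers": -1, "dx": 22, "dy": 30, "dz": 0, "turn": 0.1}, {"fingers": -1, "dx": 22, "dy": 30, "dz": 0, "turn": 0.1}, {"fingers": -1, "dx": 22, "dy": 30, "dz": 0, "turn": 0}, {"fingers": -1, "dx": 22, "dy": 30, "dz": 0, "turn": 0}, {"fingers": -1, "dx": 22, "dy": 30, "dz": 0, "turn": 0}, {"fingers": -1, "dx": 22, "dy": 30, "dz": 0, "turn": 0}], squeeze=30)

```text
clock: 2.43
position: [0.5929, -0.0296, 0.2438]
ee_rot: [0.004, 0.999, 0.048, 0.005]
contact_force: [0.5, -1.7, 0.6]
width: 0.0853
```

```bash
python3 - <<'E'
from h import *
from scipy.spatial.transform import Rotation as Ro
st=get_state(); p=get_image("wrist"); c=cam(p,st)
q=st["ee_rot"]; print(np.round(st["position"],4),np.round(Ro.from_quat([q[1],q[2],q[3],q[0]]).as_matrix(),3))
im=p["pixels"].copy()
Y=np.array([-.0545,.9985,0]);X=np.array([.9985,.0545,0]); E=np.array([.6,-.0882,.1285])
for P in [E+[0,0,.006],E+65*.001*Y+[0,0,.0135]-.027*Y+.02*X,E+65*.001*Y+[0,0,.0135]+.010*Y+.02*X,E+.038*Y-.02*X+[0,0,.0135],E+.075*Y-.02*X+[0,0,.0135]]:
    u=proj(c,P)[0]; cv2.circle(im,tuple(int(v) for v in u),3,(255,0,255),1)
save("w1.png",cv2.resize(im,(784,588)))
for m in masks_of(p,"grip")[:2]: print(m["p"],m["xy"],np.round(at_z(c,m["xy"],.142),4))
np.save("w1.npy",np.concatenate([c[0],c[1],c[2][None]]))
E
```

```text
[ 0.5929 -0.0296  0.2438] [[ 0.995  0.095  0.01 ]
 [ 0.095 -0.995 -0.007]
 [ 0.01   0.008 -1.   ]]
0.76 [256.6, 187.7] [ 0.5962 -0.0227  0.142 ]
0.53 [103.4, 215.7] [ 0.4574 -0.0627  0.142 ]
```

View pics/w1.png

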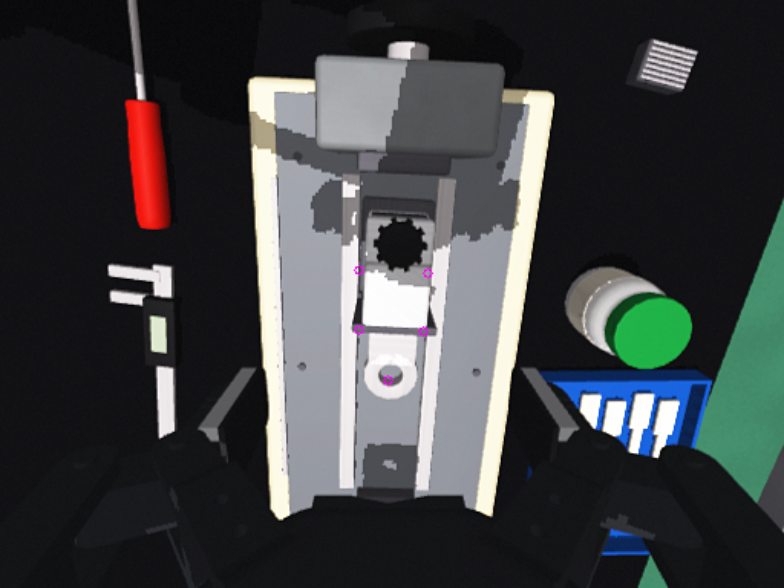

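The wrist view shows the grip as predicted, with the eye at display (391,375), the block around (397,298), and offsets of about 2–3 mm. I'll descend onto the block.

Call:
play_rows(series=[{"fingers": -1, "dx": 6, "dy": 0, "dz": 0, "turn": -0.04}, {"fingers": -1, "dx": 0, "dy": 0, "dz": -35, "turn": 0}, {"fingers": -1, "dx": 0, "dy": 0, "dz": -35, "turn": 0}, {"fingers": -1, "dx": 0, "dy": 0, "dz": -35, "turn": 0}, {"fingers": -1, "dx": 0, "dy": 0, "dz": -20, "turn": 0}, {"fingers": -1, "dx": 0, "dy": 0, "dz": 0, "turn": 0}])

```text
clock: 3.03
position: [0.6024, -0.0269, 0.1172]
ee_rot: [0.004, 0.999, 0.032, 0.01]
contact_force: [0.1, 0.4, 0.4]
width: 0.0853
```

Call:
play_rows(series=[{"fingers": -1, "dx": -3, "dy": -3, "dz": -6, "turn": -0.01}, {"fingers": 0.2, "dx": 0, "dy": 0, "dz": 0, "turn": 0}, {"fingers": 1, "dx": 0, "dy": 0, "dz": 0, "turn": 0}, {"fingers": 1, "dx": 0, "dy": 0, "dz": 0, "turn": 0}, {"fingers": 1, "dx": 0, "dy": 0, "dz": 0, "turn": 0}, {"fingers": 1, "dx": 0, "dy": 0, "dz": 0, "turn": 0}, {"fingers": 1, "dx": 0, "dy": 0, "dz": 0, "turn": 0}, {"fingers": 1, "dx": 0, "dy": 0, "dz": 0, "turn": 0}], squeeze=30)

```text
clock: 3.7
position: [0.5996, -0.0327, 0.1155]
ee_rot: [0.005, 1.0, 0.026, 0.011]
contact_force: [-0.3, 0.2, -5.8]
width: 0.0397
```

Call:
play_rows(series=[{"fingers": 1, "dx": 0, "dy": 0, "dz": -1.5, "turn": 0}, {"fingers": 1, "dx": 0, "dy": 0, "dz": 0, "turn": 0}])

```text
clock: 3.87
position: [0.5997, -0.0327, 0.1149]
ee_rot: [0.006, 1.0, 0.026, 0.012]
contact_force: [-0.2, -0.3, -5.1]
width: 0.0399
```

Call:
play_rows(series=[{"fingers": 1, "dx": 0, "dy": 0, "dz": -1.5, "turn": 0}, {"fingers": 1, "dx": 0, "dy": 0, "dz": 0, "turn": 0}])

```text
clock: 4.03
position: [0.5998, -0.0326, 0.115]
ee_rot: [0.006, 1.0, 0.026, 0.012]
contact_force: [0.7, 0.7, -5.8]
width: 0.0396
```

Call:
play_rows(series=[{"fingers": 1, "dx": 0, "dy": 0, "dz": -2.5, "turn": 0}, {"fingers": 1, "dx": 0, "dy": 0, "dz": -2.5, "turn": 0}])

```text
clock: 4.2
position: [0.6001, -0.0327, 0.1148]
ee_rot: [0.006, 1.0, 0.026, 0.013]
contact_force: [-5.6, 1.0, 16.3]
width: 0.0398
```

Call:
play_rows(series=[{"fingers": 1, "dx": 0, "dy": 0, "dz": 1, "turn": 0}, {"fingers": 1, "dx": 0, "dy": 0, "dz": 0, "turn": 0}, {"fingers": 1, "dx": 0.3, "dy": -5, "dz": 0, "turn": 0}, {"fingers": 1, "dx": 0.5, "dy": -10, "dz": 0, "turn": 0}, {"fingers": 1, "dx": 0.5, "dy": -10, "dz": 0, "turn": 0}, {"fingers": 1, "dx": 0.5, "dy": -10, "dz": 0, "turn": 0}, {"fingers": 1, "dx": 0.5, "dy": -10, "dz": 0, "turn": 0}])

```text
clock: 4.78
position: [0.6025, -0.076, 0.115]
ee_rot: [0.002, 1.0, 0.026, 0.013]
contact_force: [-0.4, 3.9, -0.2]
width: 0.0395
```

Call:
play_rows(series=[{"fingers": 1, "dx": 0.6, "dy": -10, "dz": 0, "turn": 0}, {"fingers": 1, "dx": 0.6, "dy": -10, "dz": 0, "turn": 0}, {"fingers": 1, "dx": 0.6, "dy": -10, "dz": 0, "turn": 0}, {"fingers": 1, "dx": 0.6, "dy": -10, "dz": 0, "turn": 0}, {"fingers": 1, "dx": 0.6, "dy": -10, "dz": 0, "turn": 0}, {"fingers": 1, "dx": 0.3, "dy": -5, "dz": 0, "turn": 0}])

```text
clock: 5.28
position: [0.6056, -0.1391, 0.115]
ee_rot: [0.002, 1.0, 0.025, 0.013]
contact_force: [0.2, 5.1, 0.3]
width: 0.0403
```

Call:
play_rows(series=[{"fingers": 1, "dx": 0.2, "dy": -4, "dz": 0, "turn": 0}, {"fingers": 1, "dx": 0.2, "dy": -4, "dz": 0, "turn": 0}, {"fingers": 1, "dx": 0.2, "dy": -4, "dz": 0, "turn": 0}])

```text
clock: 5.53
position: [0.6062, -0.153, 0.115]
ee_rot: [0.002, 1.0, 0.024, 0.013]
contact_force: [0.3, 3.0, -0.2]
width: 0.0399
```

Call:
play_rows(series=[{"fingers": 1, "dx": 0.1, "dy": -2, "dz": 0, "turn": 0}, {"fingers": 1, "dx": 0, "dy": -1, "dz": 0, "turn": 0}])

```text
clock: 5.7
position: [0.6064, -0.1566, 0.115]
ee_rot: [0.002, 1.0, 0.024, 0.013]
contact_force: [-1.4, 4.0, 0.5]
width: 0.0396
```

Call:
play_rows(series=[{"fingers": 1, "dx": 0.1, "dy": -1.5, "dz": 0, "turn": 0}])

```text
clock: 5.78
position: [0.6065, -0.1579, 0.115]
ee_rot: [0.001, 1.0, 0.024, 0.013]
contact_force: [0.6, 4.1, -0.7]
width: 0.0394
```

Call:
play_rows(series=[{"fingers": 1, "dx": 0.1, "dy": -1.5, "dz": 0, "turn": 0}])

```text
clock: 5.87
position: [0.6066, -0.1593, 0.115]
ee_rot: [0.001, 1.0, 0.024, 0.013]
contact_force: [-0.2, 3.9, 0.1]
width: 0.0398
```

Call:
play_rows(series=[{"fingers": 1, "dx": 0.1, "dy": -1, "dz": 0, "turn": 0}])

```text
clock: 5.95
position: [0.6066, -0.1601, 0.115]
ee_rot: [0.001, 1.0, 0.025, 0.012]
contact_force: [-0.4, 5.2, 0.6]
width: 0.0398
```

Call:
play_rows(series=[{"fingers": 1, "dx": 0.1, "dy": -1, "dz": 0, "turn": 0}])

```text
clock: 6.03
position: [0.6067, -0.161, 0.115]
ee_rot: [0.001, 1.0, 0.025, 0.012]
contact_force: [-0.7, 3.5, -0.2]
width: 0.0396
```

Call:
play_rows(series=[{"fingers": 1, "dx": 0, "dy": -1, "dz": 0, "turn": 0}])

```text
clock: 6.12
position: [0.6067, -0.1618, 0.115]
ee_rot: [0.001, 1.0, 0.025, 0.012]
contact_force: [-1.3, 4.3, 0.0]
width: 0.0399
```

Call:
play_rows(series=[{"fingers": 1, "dx": 0, "dy": -1, "dz": 0, "turn": 0}])

```text
clock: 6.2
position: [0.6068, -0.1622, 0.115]
ee_rot: [0.001, 1.0, 0.025, 0.012]
contact_force: [-0.0, 6.9, 1.3]
width: 0.0397
```

Call:
play_rows(series=[{"fingers": 1, "dx": 0.1, "dy": -1, "dz": 0, "turn": 0}])

```text
clock: 6.28
position: [0.6068, -0.1622, 0.1151]
ee_rot: [-0.0, 1.0, 0.025, 0.012]
contact_force: [-0.9, 7.1, 1.0]
width: 0.0396
```

Call:
play_rows(series=[{"fingers": 1, "dx": 0.1, "dy": -1, "dz": 0, "turn": 0}])

```text
clock: 6.37
position: [0.6068, -0.1622, 0.115]
ee_rot: [-0.001, 1.0, 0.025, 0.012]
contact_force: [-0.2, 6.7, 0.2]
width: 0.0396
```

Call:
play_rows(series=[{"fingers": 1, "dx": 0.1, "dy": -1.8, "dz": 0, "turn": 0}, {"fingers": 1, "dx": 0.1, "dy": -1.8, "dz": 0, "turn": 0}])

```text
clock: 6.53
position: [0.6068, -0.1627, 0.1152]
ee_rot: [-0.004, 1.0, 0.025, 0.012]
contact_force: [-0.2, 8.7, 2.3]
width: 0.0398
```

```bash
python3 - <<'E'
from h import *
p=get_image("scene"); c=cam(p); t=get_image("top"); ct=cam(t)
H=[np.array([.609,-.217,.146])]
a=cv2.resize(p["pixels"][165:265,50:250],None,fx=4,fy=4,interpolation=cv2.INTER_CUBIC)
save("s2.png",a)
E
```

```text
(no output)
```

View pics/s2.png

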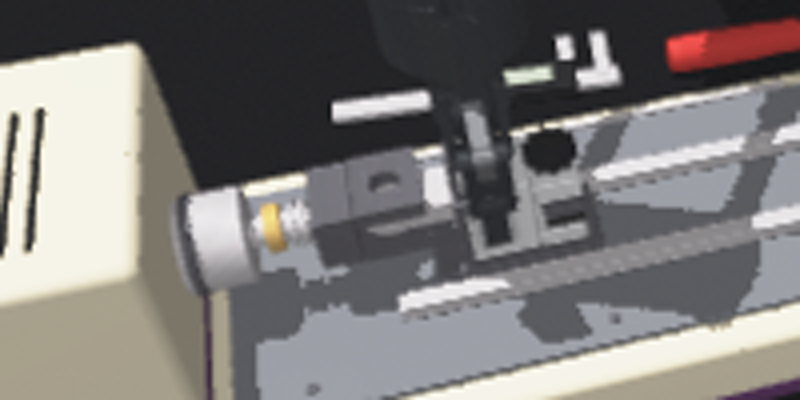

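The eye sits between the fork cheeks. Force rose from about 4 N (sliding) to 8.7 N with almost no motion, so the eye is home with about 4–5 N on the cell. I'll release and go up.

Call:
play_rows(series=[{"fingers": 1, "dx": 0, "dy": 0, "dz": 0, "turn": 0}, {"fingers": 0.2, "dx": 0, "dy": 0, "dz": 0, "turn": 0}, {"fingers": -1, "dx": 0, "dy": 0, "dz": 0, "turn": 0}, {"fingers": -1, "dx": 0, "dy": 0, "dz": 0, "turn": 0}, {"fingers": -1, "dx": 0, "dy": 0, "dz": 0, "turn": 0}, {"fingers": -1, "dx": 0, "dy": 0, "dz": 20, "turn": 0}, {"fingers": -1, "dx": 0, "dy": 0, "dz": 35, "turn": 0}, {"fingers": -1, "dx": 0, "dy": 0, "dz": 35, "turn": 0}, {"fingers": -1, "dx": 0, "dy": 10, "dz": 35, "turn": 0}, {"fingers": -1, "dx": 0, "dy": 0, "dz": 0, "turn": 0}, {"fingers": -1, "dx": 0, "dy": 0, "dz": 0, "turn": 0}])

```text
clock: 7.55
position: [0.6074, -0.1606, 0.2453]
ee_rot: [0.003, 1.0, 0.025, 0.013]
contact_force: [-0.2, -0.5, -0.5]
width: 0.0855
```

```bash
cat > hole.py <<'E'
from h import *
import sys
st=get_state(); p=get_image("wrist"); c=cam(p,st); im=p["pixels"].copy()
print(np.round(st["position"],4),np.round(st["ee_rot"],4))
H=np.array([.6085,-.2165,.146]); u=proj(c,H)[0]; print("pred",u)
x,y=[int(v) for v in u]; x0,y0=max(x-60,0),max(min(y-45,294),0)
cr=cv2.resize(im[y0:y0+90,x0:x0+120],None,fx=5,fy=5,interpolation=cv2.INTER_CUBIC)
cv2.circle(cr,(int((u[0]-x0)*5),int((u[1]-y0)*5)),4,(255,0,255),1)
t=get_image("top"); ct=cam(t); v=proj(ct,H)[0]; a,b=int(v[0])-40,int(v[1])-30
c2=cv2.resize(t["pixels"][b:b+60,a:a+80],None,fx=2.4,fy=2.4,interpolation=cv2.INTER_CUBIC)
cv2.circle(c2,(int((v[0]-a)*2.4),int((v[1]-b)*2.4)),3,(255,0,255),1)
cr=np.hstack([cr,np.pad(c2,((0,450-c2.shape[0]),(0,0),(0,0)))])
print("crop origin",x0,y0,"top",a,b)
save(sys.argv[1],cr)
E
python3 hole.py w3.png
```

```text
[ 0.6074 -0.1606  0.2453] [0.0031 0.9996 0.0252 0.0134]
pred [248.88573398 250.65187373]
crop origin 188 205 top 332 156
```

View pics/w3.png

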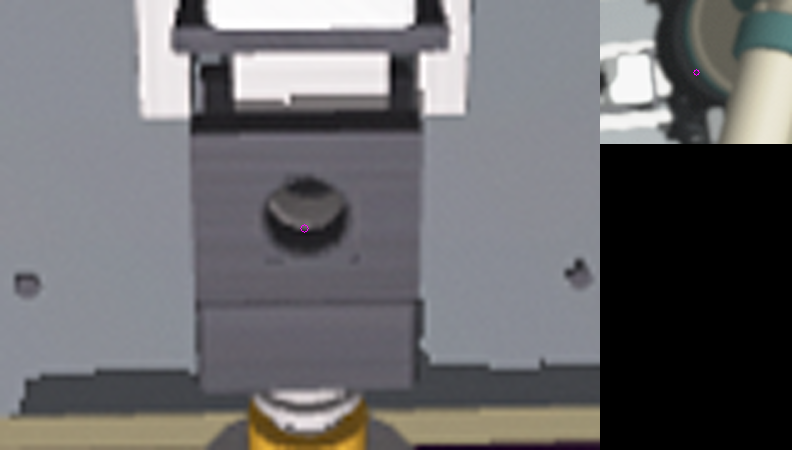

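```bash
python3 - <<'E'
from h import *
s=get_image("scene"); c=cam(s); print("hole scene",at_z(c,(50+385/4,165+184/4),.146))
st=get_state(); w=get_image("wrist"); print("hole wrist",at_z(cam(w,st),(188+61,205+43),.146))
k=lambda u,v:(290+(u-320)/3.5,135+(v-352)/3.5)
for z in (.115,.120): print("pin cap scene",at_z(c,k(496,382),z))
print("shoulder scene front",at_z(c,k(491,428),.075))
print("qpos",np.round(st["qpos"],3))
E
```

```text
hole scene [ 0.61108583 -0.2136242   0.146     ]
hole wrist [ 0.60730805 -0.21170986  0.146     ]
pin cap scene [0.44359833 0.31907213 0.115     ]
pin cap scene [0.44997946 0.31504711 0.12      ]
shoulder scene front [0.45120079 0.31902053 0.075     ]
qpos [-0.372  0.342  1.406  0.005  1.371 -0.423]
```

Call:
play_rows(series=[{"fingers": -1, "dx": -11, "dy": 34, "dz": 0, "turn": 0.12}, {"fingers": -1, "dx": -11, "dy": 34, "dz": 0, "turn": 0.12}, {"fingers": -1, "dx": -11, "dy": 34, "dz": 0, "turn": 0.12}, {"fingers": -1, "dx": -11, "dy": 34, "dz": 0, "turn": 0.12}, {"fingers": -1, "dx": -11, "dy": 34, "dz": 0, "turn": 0.12}, {"fingers": -1, "dx": -11, "dy": 34, "dz": 0, "turn": 0.12}, {"fingers": -1, "dx": -11, "dy": 34, "dz": 0, "turn": 0.12}, {"fingers": -1, "dx": -11, "dy": 34, "dz": 0, "turn": 0.12}, {"fingers": -1, "dx": -11, "dy": 34, "dz": 0, "turn": 0.12}, {"fingers": -1, "dx": -11, "dy": 34, "dz": 0, "turn": 0.12}, {"fingers": -1, "dx": -11, "dy": 34, "dz": 0, "turn": 0.12}, {"fingers": -1, "dx": -11, "dy": 34, "dz": 0, "turn": 0.12}, {"fingers": -1, "dx": -11, "dy": 34, "dz": 0, "turn": 0.12}, {"fingers": -1, "dx": -11, "dy": 34, "dz": 0, "turn": 0.1}, {"fingers": -1, "dx": 0, "dy": 0, "dz": 0, "turn": 0}])

```text
clock: 9.0
position: [0.4329, 0.328, 0.2166]
ee_rot: [-0.008, 0.63, 0.776, -0.009]
contact_force: [-0.4, -0.2, 0.0]
width: 0.0852
```

```bash
cat > pin.py <<'E'
from h import *
from scipy.spatial.transform import Rotation as Ro
import sys
st=get_state(); p=get_image("wrist"); c=cam(p,st); im=p["pixels"].copy()
q=st["ee_rot"]; print(np.round(st["position"],4),np.round(Ro.from_quat([q[1],q[2],q[3],q[0]]).as_matrix(),3))
for m in masks_of(p,"pin")[:3]: print(m["p"],m["xy"],m["region"].sum(),at_z(c,m["xy"],.1))
for z in (.075,.115):
    u=proj(c,[.447,.315,z])[0]; print(u); cv2.circle(im,tuple(int(v) for v in u),3,(255,0,255),1)
save(sys.argv[1],cv2.resize(im,(784,588),interpolation=cv2.INTER_CUBIC))
E
python3 pin.py w4.png
```

```text
[0.4329 0.328  0.2166] [[-0.206  0.978 -0.024]
 [ 0.979  0.206 -0.005]
 [ 0.001 -0.025 -1.   ]]
0.82 [146.9, 220.7] 1349 [0.48197918 0.23023196 0.1       ]
0.8 [161.2, 139.5] 1365 [0.39979934 0.23505673 0.1       ]
0.67 [240.3, 206.2] 1242 [0.44804442 0.31812927 0.1       ]
[238.69631358 197.17274319]
[236.43509944 209.7186314 ]
```

View pics/w4.png

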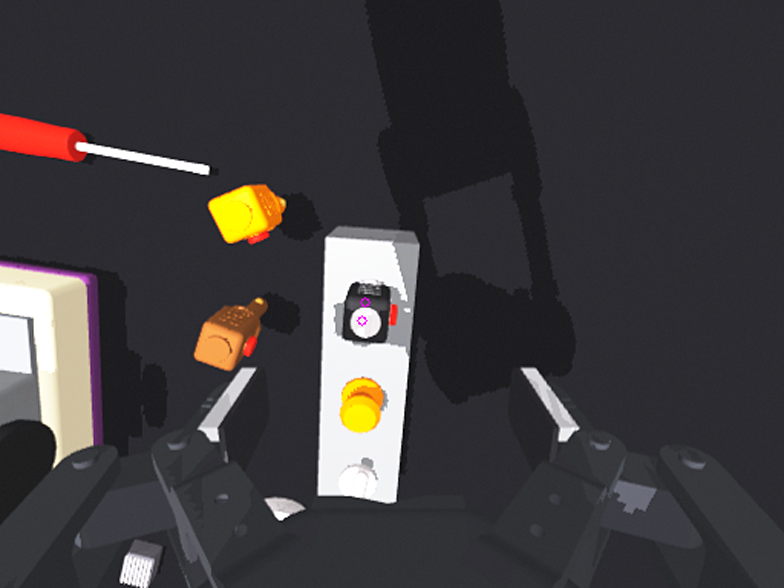

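Three pin-like things in view: orange at (245,212), brown at (225,335), black with red button at (367,315). The black one hangs in the rack beside the orange knob pin, with its red button on its right (world +y), so it is the target. I'll approach it.

Call:
play_rows(series=[{"fingers": -1, "dx": 14, "dy": -11.5, "dz": 0, "turn": -0.1}, {"fingers": -1, "dx": 0, "dy": 0, "dz": -30, "turn": 0}, {"fingers": -1, "dx": 0, "dy": 0, "dz": -25, "turn": 0}, {"fingers": -1, "dx": 0, "dy": 0, "dz": 0, "turn": 0}])

```text
clock: 9.43
position: [0.4506, 0.3069, 0.1586]
ee_rot: [-0.005, 0.674, 0.738, -0.012]
contact_force: [-0.7, -0.7, -0.5]
width: 0.0853
```

```bash
python3 pin.py w5.png; python3 - <<'E'
import cv2
i=cv2.imread("pics/w5.png"); cv2.imwrite("pics/w5b.png",cv2.resize(i[200:588,200:600],None,fx=1.5,fy=1.5))
E
```

```text
[0.4506 0.3069 0.1586] [[-0.091  0.996 -0.023]
 [ 0.996  0.09  -0.011]
 [-0.008 -0.024 -1.   ]]
0.98 [267.1, 211.7] 2032 [0.44727839 0.31648014 0.1       ]
0.56 [157.6, 232.6] 1494 [0.47228556 0.23370851 0.1       ]
0.56 [158.8, 139.4] 2240 [0.40066352 0.23502693 0.1       ]
[264.20121136 201.12062839]
[265.9000917  218.44674627]
```

View pics/w5b.png

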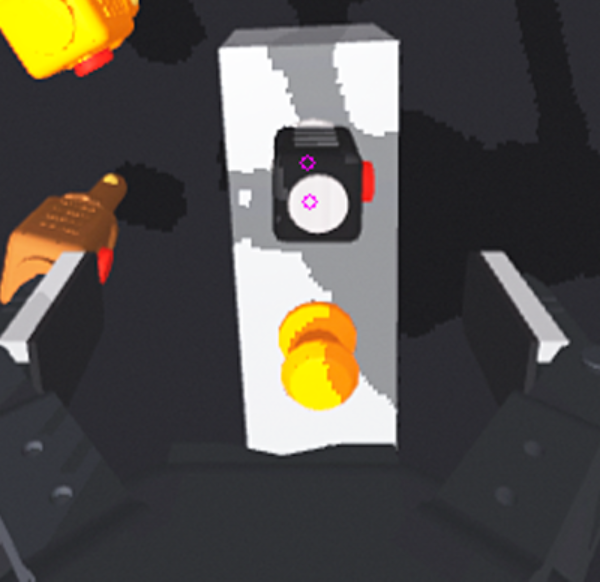

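Call:
play_rows(series=[{"fingers": -0.4, "dx": -3.5, "dy": 10.5, "dz": 0, "turn": 0}, {"fingers": -0.4, "dx": 0, "dy": 0, "dz": 0, "turn": 0}, {"fingers": -0.4, "dx": 0, "dy": 0, "dz": -15, "turn": 0}, {"fingers": -0.4, "dx": 0, "dy": 0, "dz": -15, "turn": 0}, {"fingers": -0.4, "dx": 0, "dy": 0, "dz": 0, "turn": 0}])

```text
clock: 9.95
position: [0.4532, 0.321, 0.1388]
ee_rot: [-0.002, 0.675, 0.738, -0.003]
contact_force: [0.2, -0.8, 0.3]
width: 0.06
```

Call:
play_rows(series=[{"fingers": -0.4, "dx": -6, "dy": -3.5, "dz": 0, "turn": 0}, {"fingers": -0.4, "dx": 0, "dy": 0, "dz": -12, "turn": 0}, {"fingers": -0.4, "dx": 0, "dy": 0, "dz": 0, "turn": 0}])

```text
clock: 10.2
position: [0.4479, 0.3185, 0.1305]
ee_rot: [-0.001, 0.675, 0.738, -0.0]
contact_force: [0.2, -0.7, -0.3]
width: 0.0596
```

Call:
play_rows(series=[{"fingers": -0.4, "dx": -1, "dy": -1, "dz": -14, "turn": 0}, {"fingers": -0.4, "dx": 0, "dy": 0, "dz": -14, "turn": 0}, {"fingers": -0.4, "dx": 0, "dy": 0, "dz": -12, "turn": 0}, {"fingers": -0.4, "dx": 0, "dy": 0, "dz": 0, "turn": 0}, {"fingers": -0.4, "dx": 0, "dy": 0, "dz": 0, "turn": 0}])

```text
clock: 10.62
position: [0.4489, 0.3192, 0.0975]
ee_rot: [0.001, 0.674, 0.738, 0.005]
contact_force: [-1.3, -0.1, 0.6]
width: 0.0598
```

Call:
play_rows(series=[{"fingers": -0.4, "dx": -1.5, "dy": -1.5, "dz": -7, "turn": 0}, {"fingers": -0.4, "dx": 0, "dy": 0, "dz": 0, "turn": 0}, {"fingers": 1, "dx": 0, "dy": 0, "dz": 0, "turn": 0}, {"fingers": 1, "dx": 0, "dy": 0, "dz": 0, "turn": 0}, {"fingers": 1, "dx": 0, "dy": 0, "dz": 0, "turn": 0}, {"fingers": 1, "dx": 0, "dy": 0, "dz": 0, "turn": 0}, {"fingers": 1, "dx": 0, "dy": 0, "dz": 0, "turn": 0}], squeeze=40)

```text
clock: 11.2
position: [0.4492, 0.3181, 0.0948]
ee_rot: [0.003, 0.674, 0.738, 0.008]
contact_force: [0.1, 0.2, -1.3]
width: 0.0274
```

Call:
play_rows(series=[{"fingers": 1, "dx": 0, "dy": 0, "dz": 10, "turn": 0}, {"fingers": 1, "dx": 0, "dy": 0, "dz": 25, "turn": 0}, {"fingers": 1, "dx": 0, "dy": 0, "dz": 35, "turn": 0}, {"fingers": 1, "dx": 0, "dy": 0, "dz": 35, "turn": 0}, {"fingers": 1, "dx": 0, "dy": 0, "dz": 35, "turn": 0}, {"fingers": 1, "dx": 0, "dy": 0, "dz": 35, "turn": 0}, {"fingers": 1, "dx": 0, "dy": 0, "dz": 0, "turn": 0}, {"fingers": 1, "dx": 0, "dy": 0, "dz": 0, "turn": 0}])

```text
clock: 11.87
position: [0.4446, 0.3164, 0.2773]
ee_rot: [0.001, 0.674, 0.738, 0.005]
contact_force: [-0.5, -0.2, -2.9]
width: 0.0275
```

Call:
play_rows(series=[{"fingers": 1, "dx": 10, "dy": -31, "dz": 0, "turn": -0.1}, {"fingers": 1, "dx": 10, "dy": -31, "dz": 0, "turn": -0.1}, {"fingers": 1, "dx": 10, "dy": -31, "dz": 0, "turn": -0.1}, {"fingers": 1, "dx": 10, "dy": -31, "dz": 0, "turn": -0.1}, {"fingers": 1, "dx": 10, "dy": -31, "dz": 0, "turn": -0.1}, {"fingers": 1, "dx": 10, "dy": -31, "dz": 0, "turn": -0.1}, {"fingers": 1, "dx": 10, "dy": -31, "dz": 0, "turn": -0.1}, {"fingers": 1, "dx": 10, "dy": -31, "dz": 0, "turn": -0.1}, {"fingers": 1, "dx": 10, "dy": -31, "dz": 0, "turn": -0.1}, {"fingers": 1, "dx": 10, "dy": -31, "dz": 0, "turn": -0.1}, {"fingers": 1, "dx": 10, "dy": -31, "dz": 0, "turn": -0.1}, {"fingers": 1, "dx": 10, "dy": -31, "dz": 0, "turn": -0.1}, {"fingers": 1, "dx": 10, "dy": -31, "dz": 0, "turn": -0.1}, {"fingers": 1, "dx": 10, "dy": -31, "dz": 0, "turn": -0.1}, {"fingers": 1, "dx": 10, "dy": -31, "dz": 0, "turn": -0.1}, {"fingers": 1, "dx": 10, "dy": -31, "dz": 0, "turn": -0.1}, {"fingers": 1, "dx": 0, "dy": 0, "dz": 0, "turn": 0}, {"fingers": 1, "dx": 0, "dy": 0, "dz": 0, "turn": 0}])

```text
clock: 13.37
position: [0.5934, -0.201, 0.2506]
ee_rot: [-0.01, 1.0, -0.008, -0.011]
contact_force: [-0.2, 0.6, -2.7]
width: 0.0275
```

Call:
play_rows(series=[{"fingers": 1, "dx": 15, "dy": -12, "dz": 0, "turn": 0.06}, {"fingers": 1, "dx": 0, "dy": 0, "dz": 0, "turn": 0}, {"fingers": 1, "dx": 0, "dy": 0, "dz": 0, "turn": 0}, {"fingers": 1, "dx": 0, "dy": 0, "dz": 0, "turn": 0}])

```text
clock: 13.7
position: [0.6059, -0.2112, 0.2449]
ee_rot: [-0.013, 0.999, 0.024, -0.016]
contact_force: [-0.1, 1.2, -1.9]
width: 0.0277
```

```bash
cat > ins.py <<'E'
from h import *
from scipy.spatial.transform import Rotation as Ro
import sys
st=get_state(); P=np.array(st["position"]); q=st["ee_rot"]; R=Ro.from_quat([q[1],q[2],q[3],q[0]]).as_matrix()
print(np.round(P,4),np.round(R,3).tolist())
tip=P+R@[0,0,.0788]; print("tip if centred",np.round(tip,4))
w=get_image("wrist"); s=get_image("scene"); t=get_image("top"); H=[.609,-.214,.146]
out=[]
for n,p in (("w",w),("s",s),("t",t)):
    c=cam(p,st); im=p["pixels"]; a=proj(c,tip)[0]; b=proj(c,H)[0]; x0,y0=np.clip((b-[45,45]).astype(int),0,[512-90,384-90])
    cr=cv2.resize(im[y0:y0+90,x0:x0+90],(400,400),interpolation=cv2.INTER_CUBIC); k=400/90
    for u,col in ((a,(255,0,255)),(b,(0,255,0))): cv2.circle(cr,tuple(int(v) for v in (u-[x0,y0])*k),4,col,1)
    out.append(cr); print(n,x0,y0,"tip",a,"hole",b)
save(sys.argv[1],np.hstack(out[:2]))
E
python3 ins.py i1.png
```

```text
[ 0.6059 -0.2112  0.2449] [[0.998, 0.048, -0.033], [0.049, -0.998, 0.025], [-0.032, -0.027, -0.999]]
tip if centred [ 0.6033 -0.2092  0.1662]
w 215 157 tip [253.36186489 203.97861449] hole [260.09390462 202.37251436]
s 101 165 tip [146.44234374 201.28015018] hole [146.01240537 210.34902512]
t 326 141 tip [371.86439456 187.93887603] hole [371.03204705 186.06939121]
```

View pics/i1.png

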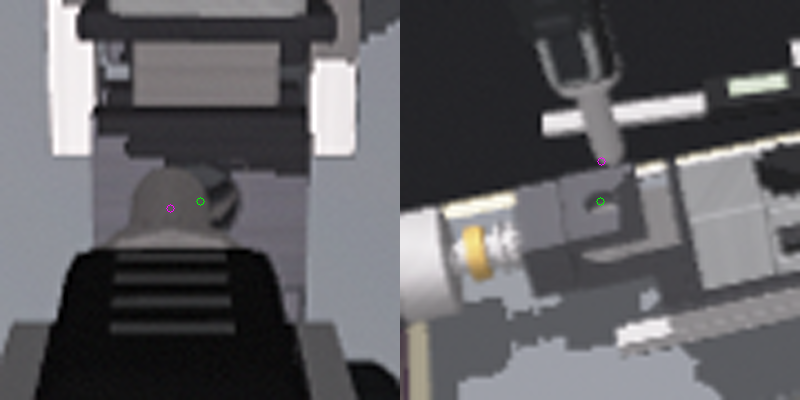

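The wrist crop shows the tip at (170,205) with the hole centre near (203,197), so the tip is about 6–7 mm short in x. The tool is also tilted about 2.4°. I'll raise and descend to straighten it.

Call:
play_rows(series=[{"fingers": 1, "dx": 0, "dy": 0, "dz": 35, "turn": 0}, {"fingers": 1, "dx": 0, "dy": 0, "dz": 0, "turn": 0}, {"fingers": 1, "dx": 3, "dy": -2, "dz": -12, "turn": 0}, {"fingers": 1, "dx": 0, "dy": 0, "dz": -12, "turn": 0}, {"fingers": 1, "dx": 0, "dy": 0, "dz": 0, "turn": 0}])

```text
clock: 14.27
position: [0.6083, -0.2104, 0.2574]
ee_rot: [-0.012, 0.999, 0.026, -0.014]
contact_force: [-0.6, -0.1, -2.8]
width: 0.0271
```

Call:
play_rows(series=[{"fingers": 1, "dx": 0, "dy": 0, "dz": 40, "turn": 0}, {"fingers": 1, "dx": 0, "dy": 0, "dz": -7, "turn": 0}, {"fingers": 1, "dx": 0, "dy": 0, "dz": -7, "turn": 0}, {"fingers": 1, "dx": 0, "dy": 0, "dz": -7, "turn": 0}, {"fingers": 1, "dx": 0, "dy": 0, "dz": -7, "turn": 0}, {"fingers": 1, "dx": 0, "dy": 0, "dz": -7, "turn": 0}, {"fingers": 1, "dx": 0, "dy": 0, "dz": -7, "turn": 0}])

```text
clock: 14.85
position: [0.6066, -0.2086, 0.2495]
ee_rot: [-0.014, 0.999, 0.026, -0.017]
contact_force: [-0.1, -0.7, -2.9]
width: 0.0272
```

Call:
play_rows(series=[{"fingers": 1, "dx": 0, "dy": 0, "dz": 0, "turn": 0}, {"fingers": 1, "dx": 0, "dy": 0, "dz": 0, "turn": 0}, {"fingers": 1, "dx": 0, "dy": 0, "dz": 0, "turn": 0}])

```text
clock: 15.1
position: [0.605, -0.2079, 0.2452]
ee_rot: [-0.015, 0.999, 0.026, -0.02]
contact_force: [0.4, 0.6, -1.5]
width: 0.0275
```

Call:
play_rows(series=[{"fingers": 1, "dx": 0, "dy": 0, "dz": 15, "turn": 0}, {"fingers": 1, "dx": 0, "dy": 0, "dz": 15, "turn": 0}, {"fingers": 1, "dx": 0, "dy": 0, "dz": 15, "turn": 0}])

```text
clock: 15.35
position: [0.6032, -0.2072, 0.2873]
ee_rot: [-0.017, 0.999, 0.026, -0.024]
contact_force: [-0.5, -0.1, -2.6]
width: 0.0275
```

Call:
play_rows(series=[{"fingers": 1, "dx": -15, "dy": 5, "dz": 0, "turn": 0}, {"fingers": 1, "dx": -15, "dy": 5, "dz": 0, "turn": 0}])

```text
clock: 15.52
position: [0.5772, -0.1991, 0.2908]
ee_rot: [-0.015, 0.999, 0.026, -0.02]
contact_force: [0.2, -0.3, -3.0]
width: 0.0274
```

Call:
play_rows(series=[{"fingers": 1, "dx": 15, "dy": -5, "dz": 0, "turn": 0}, {"fingers": 1, "dx": 15, "dy": -5, "dz": 0, "turn": 0}])

```text
clock: 15.68
position: [0.6022, -0.2071, 0.2937]
ee_rot: [-0.015, 0.999, 0.026, -0.021]
contact_force: [0.4, -0.1, -1.7]
width: 0.0276
```

Call:
play_rows(series=[{"fingers": 1, "dx": 0, "dy": 0, "dz": -15, "turn": 0}, {"fingers": 1, "dx": 0, "dy": 0, "dz": -15, "turn": 0}])

```text
clock: 15.85
position: [0.6065, -0.2089, 0.2676]
ee_rot: [-0.013, 0.999, 0.026, -0.015]
contact_force: [-1.1, -0.1, -2.7]
width: 0.0272
```

Call:
play_rows(series=[{"fingers": 1, "dx": -20, "dy": 7, "dz": 0, "turn": 0}, {"fingers": 1, "dx": -20, "dy": 7, "dz": 0, "turn": 0}, {"fingers": 1, "dx": -20, "dy": 7, "dz": 0, "turn": 0}, {"fingers": 1, "dx": -20, "dy": 7, "dz": 0, "turn": 0}])

```text
clock: 16.18
position: [0.5281, -0.182, 0.2632]
ee_rot: [-0.013, 0.999, 0.026, -0.015]
contact_force: [0.2, 0.1, -3.0]
width: 0.0272
```

Call:
play_rows(series=[{"fingers": 1, "dx": 0, "dy": 0, "dz": 0, "turn": 0}, {"fingers": 1, "dx": 0, "dy": 0, "dz": 0, "turn": 0}])

```text
clock: 16.35
position: [0.524, -0.1803, 0.2646]
ee_rot: [-0.013, 0.999, 0.026, -0.016]
contact_force: [-0.0, 0.1, -2.5]
width: 0.0269
```

Call:
play_rows(series=[{"fingers": 1, "dx": 0, "dy": 0, "dz": 40, "turn": 0}, {"fingers": 1, "dx": 0, "dy": 0, "dz": 40, "turn": 0}])

```text
clock: 16.52
position: [0.5177, -0.1772, 0.3364]
ee_rot: [-0.019, 0.999, 0.026, -0.027]
contact_force: [1.2, 0.2, -0.9]
width: 0.0271
```

Call:
play_rows(series=[{"fingers": 1, "dx": 0, "dy": 0, "dz": -20, "turn": 0}, {"fingers": 1, "dx": 0, "dy": 0, "dz": -20, "turn": 0}, {"fingers": 1, "dx": 0, "dy": 0, "dz": -20, "turn": 0}, {"fingers": 1, "dx": 0, "dy": 0, "dz": -20, "turn": 0}])

```text
clock: 16.85
position: [0.528, -0.182, 0.2716]
ee_rot: [-0.01, 1.0, 0.026, -0.01]
contact_force: [0.5, 0.5, -2.9]
width: 0.0276
```

Call:
play_rows(series=[{"fingers": 1, "dx": 0, "dy": 0, "dz": 0, "turn": 0}])

```text
clock: 16.93
position: [0.5271, -0.1815, 0.2684]
ee_rot: [-0.011, 1.0, 0.026, -0.012]
contact_force: [-0.6, 0.9, -3.1]
width: 0.0277
```

Call:
play_rows(series=[{"fingers": 1, "dx": 0, "dy": 0, "dz": 40, "turn": 0}, {"fingers": 1, "dx": 0, "dy": 0, "dz": 40, "turn": 0}, {"fingers": 1, "dx": 0, "dy": 0, "dz": 40, "turn": 0}, {"fingers": 1, "dx": 0, "dy": 0, "dz": -20, "turn": 0}, {"fingers": 1, "dx": 0, "dy": 0, "dz": -20, "turn": 0}, {"fingers": 1, "dx": 0, "dy": 0, "dz": -20, "turn": 0}, {"fingers": 1, "dx": 0, "dy": 0, "dz": -20, "turn": 0}, {"fingers": 1, "dx": 0, "dy": 0, "dz": -20, "turn": 0}, {"fingers": 1, "dx": 0, "dy": 0, "dz": -20, "turn": 0}])

```text
clock: 17.68
position: [0.5354, -0.1852, 0.285]
ee_rot: [-0.005, 1.0, 0.026, -0.001]
contact_force: [0.8, -0.4, -2.3]
width: 0.0273
```

Call:
play_rows(series=[{"fingers": 1, "dx": 18, "dy": -7, "dz": 0, "turn": 0}, {"fingers": 1, "dx": 18, "dy": -7, "dz": 0, "turn": 0}, {"fingers": 1, "dx": 18, "dy": -7, "dz": -5, "turn": 0}, {"fingers": 1, "dx": 18, "dy": -7, "dz": -10, "turn": 0}, {"fingers": 1, "dx": 0, "dy": 0, "dz": -10, "turn": 0}, {"fingers": 1, "dx": 0, "dy": 0, "dz": 0, "turn": 0}])

```text
clock: 18.18
position: [0.6101, -0.2139, 0.2585]
ee_rot: [-0.007, 1.0, 0.026, -0.003]
contact_force: [-0.6, -0.1, -3.2]
width: 0.0274
```

Call:
play_rows(series=[{"fingers": 1, "dx": 0, "dy": 0, "dz": -13, "turn": 0}, {"fingers": 1, "dx": 0, "dy": 0, "dz": -5, "turn": 0}, {"fingers": 1, "dx": 0, "dy": 0, "dz": 0, "turn": 0}])

```text
clock: 18.43
position: [0.6112, -0.2144, 0.2423]
ee_rot: [-0.006, 1.0, 0.026, -0.002]
contact_force: [-0.3, -0.0, -2.1]
width: 0.0277
```

```bash
python3 ins.py i2.png
```

```text
[ 0.6112 -0.2144  0.2423] [[0.999, 0.053, -0.004], [0.053, -0.999, 0.012], [-0.003, -0.012, -1.0]]
tip if centred [ 0.6108 -0.2134  0.1635]
w 206 153 tip [253.35641083 203.96804636] hole [251.32853038 198.05730708]
s 101 165 tip [144.81329168 205.00830476] hole [146.01240537 210.34902512]
t 326 141 tip [373.38156246 184.20016186] hole [371.03204705 186.06939121]
```

View pics/i2.png

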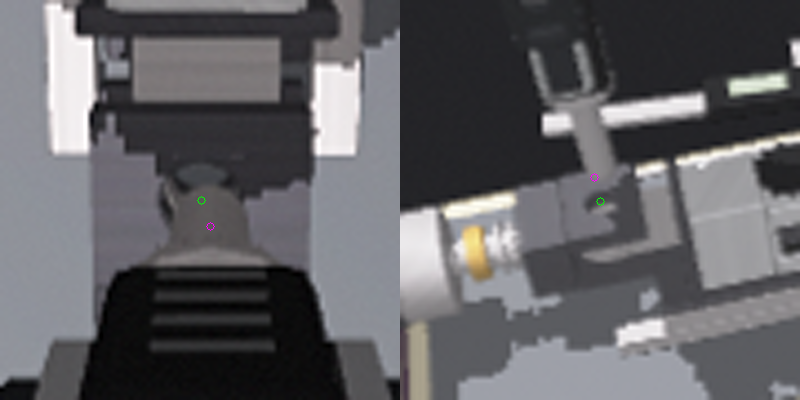

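Both views show the tip about 3.5 mm toward +y of nominal: wrist tip at about (206,208) against (210,226), and scene agrees. That matches the 2 mm grasp offset along the pads. The hole is at (200,202), as predicted. I'll correct by dx −1, dy −3.5 and lower gently.

Call:
play_rows(series=[{"fingers": 1, "dx": -1.2, "dy": -3.5, "dz": 0, "turn": 0}, {"fingers": 1, "dx": 0, "dy": 0, "dz": -4, "turn": 0}, {"fingers": 1, "dx": 0, "dy": 0, "dz": -4, "turn": 0}, {"fingers": 1, "dx": 0, "dy": 0, "dz": -2, "turn": 0}])

```text
clock: 18.92
position: [0.6107, -0.2188, 0.2364]
ee_rot: [-0.004, 1.0, 0.026, 0.002]
contact_force: [0.2, -0.3, -1.7]
width: 0.0272
```

Call:
play_rows(series=[{"fingers": 1, "dx": -1.3, "dy": 0.8, "dz": 0, "turn": 0}, {"fingers": 1, "dx": 0, "dy": 0, "dz": -4, "turn": 0}, {"fingers": 1, "dx": 0, "dy": 0, "dz": -3, "turn": 0}])

```text
clock: 19.17
position: [0.6091, -0.2179, 0.229]
ee_rot: [-0.004, 1.0, 0.026, 0.002]
contact_force: [-0.3, 0.0, -2.5]
width: 0.027
```

```bash
sed -i 's/(b-\[45,45\])/(b-[35,35])/; s/512-90,384-90/512-70,384-70/; s/y0+90,x0:x0+90/y0+70,x0:x0+70/; s/k=400\/90/k=400\/70/' ins.py; python3 ins.py i3.png
```

```text
[ 0.6091 -0.2179  0.229 ] [[0.999, 0.052, 0.003], [0.052, -0.999, 0.008], [0.003, -0.008, -1.0]]
tip if centred [ 0.6093 -0.2173  0.1502]
w 218 163 tip [253.35507407 203.96542852] hole [253.15721948 198.60797241]
s 111 175 tip [144.06794356 209.31968413] hole [146.01240537 210.34902512]
t 336 151 tip [373.30825902 185.63537382] hole [371.03204705 186.06939121]
```

View pics/i3.png

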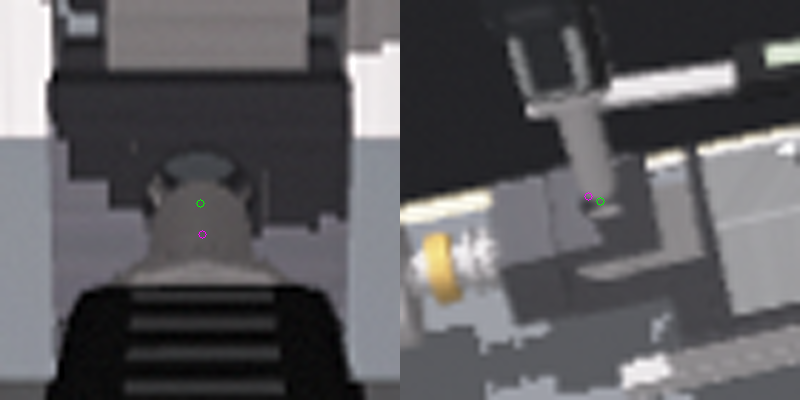

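In the wrist crop x is centred (nose 201, hole 203). In y the nose is about 1.2 mm too far to −y after allowing for height. I'll nudge it and go in by feel.

Call:
play_rows(series=[{"fingers": 1, "dx": 0, "dy": 1.2, "dz": -3, "turn": 0}, {"fingers": 1, "dx": 0, "dy": 0, "dz": -4, "turn": 0}, {"fingers": 1, "dx": 0, "dy": 0, "dz": -3, "turn": 0}])

```text
clock: 19.57
position: [0.6098, -0.2168, 0.2192]
ee_rot: [-0.004, 1.0, 0.026, 0.002]
contact_force: [0.1, -0.3, -2.0]
width: 0.0274
```

The tip is now below the fork's top with no reaction force. Continuing.

Call:
play_rows(series=[{"fingers": 1, "dx": 0, "dy": 0, "dz": -3, "turn": 0}, {"fingers": 1, "dx": 0, "dy": 0, "dz": -3, "turn": 0}])

```text
clock: 19.73
position: [0.6095, -0.2169, 0.2125]
ee_rot: [-0.004, 1.0, 0.026, 0.002]
contact_force: [-0.8, -0.3, -2.8]
width: 0.0272
```

Call:
play_rows(series=[{"fingers": 1, "dx": 0, "dy": 0, "dz": -3, "turn": 0}, {"fingers": 1, "dx": 0, "dy": 0, "dz": -3, "turn": 0}])

```text
clock: 19.9
position: [0.6095, -0.2169, 0.2056]
ee_rot: [-0.004, 1.0, 0.026, 0.002]
contact_force: [0.2, 0.1, -2.0]
width: 0.0273
```

Call:
play_rows(series=[{"fingers": 1, "dx": 0, "dy": 0, "dz": -3, "turn": 0}, {"fingers": 1, "dx": 0, "dy": 0, "dz": -3, "turn": 0}])

```text
clock: 20.07
position: [0.6095, -0.2169, 0.1987]
ee_rot: [-0.004, 1.0, 0.026, 0.002]
contact_force: [0.5, 0.1, -1.8]
width: 0.0276
```

Call:
play_rows(series=[{"fingers": 1, "dx": 0, "dy": 0, "dz": -3, "turn": 0}, {"fingers": 1, "dx": 0, "dy": 0, "dz": -3, "turn": 0}])

```text
clock: 20.23
position: [0.6095, -0.2168, 0.192]
ee_rot: [-0.004, 1.0, 0.026, 0.002]
contact_force: [-0.1, -0.9, -1.8]
width: 0.0276
```

Call:
play_rows(series=[{"fingers": 1, "dx": 0, "dy": 0, "dz": -3, "turn": 0}, {"fingers": 1, "dx": 0, "dy": 0, "dz": -3, "turn": 0}])

```text
clock: 20.4
position: [0.6095, -0.2169, 0.1854]
ee_rot: [-0.004, 1.0, 0.026, 0.002]
contact_force: [-0.4, -0.2, -2.1]
width: 0.0274
```

Call:
play_rows(series=[{"fingers": 1, "dx": 0, "dy": 0, "dz": -3, "turn": 0}, {"fingers": 1, "dx": 0, "dy": 0, "dz": -3, "turn": 0}])

```text
clock: 20.57
position: [0.6094, -0.2169, 0.1787]
ee_rot: [-0.004, 1.0, 0.026, 0.002]
contact_force: [0.9, 0.5, -2.8]
width: 0.0274
```

Call:
play_rows(series=[{"fingers": 1, "dx": 0, "dy": 0, "dz": -2, "turn": 0}, {"fingers": 1, "dx": 0, "dy": 0, "dz": -2, "turn": 0}])

```text
clock: 20.73
position: [0.6094, -0.2168, 0.1739]
ee_rot: [-0.004, 1.0, 0.026, 0.002]
contact_force: [-1.2, -0.4, -2.3]
width: 0.0275
```

Call:
play_rows(series=[{"fingers": 1, "dx": 0, "dy": 0, "dz": -2, "turn": 0}])

```text
clock: 20.82
position: [0.6094, -0.2168, 0.1717]
ee_rot: [-0.004, 1.0, 0.026, 0.002]
contact_force: [0.2, 0.1, -2.3]
width: 0.0275
```

Call:
play_rows(series=[{"fingers": 1, "dx": 0, "dy": 0, "dz": -1.5, "turn": 0}])

```text
clock: 20.9
position: [0.6094, -0.2167, 0.1705]
ee_rot: [-0.004, 1.0, 0.026, 0.002]
contact_force: [-3.0, 1.3, 9.6]
width: 0.0272
```

Call:
play_rows(series=[{"fingers": 1, "dx": 0, "dy": 0, "dz": -1.5, "turn": 0}])

```text
clock: 20.98
position: [0.6094, -0.2167, 0.1705]
ee_rot: [-0.004, 1.0, 0.026, 0.002]
contact_force: [-3.0, 2.0, 9.9]
width: 0.0275
```

Call:
play_rows(series=[{"fingers": 1, "dx": 0, "dy": 0, "dz": -1.5, "turn": 0}])

```text
clock: 21.07
position: [0.6094, -0.2167, 0.1707]
ee_rot: [-0.003, 1.0, 0.026, 0.002]
contact_force: [-1.6, 0.3, 4.6]
width: 0.0274
```

The shoulder seated at TCP z 0.1705, against 0.1708 expected. I'll release and retreat.

Call:
play_rows(series=[{"fingers": 0.3, "dx": 0, "dy": 0, "dz": 0, "turn": 0}, {"fingers": -0.3, "dx": 0, "dy": 0, "dz": 0, "turn": 0}, {"fingers": -1, "dx": 0, "dy": 0, "dz": 0, "turn": 0}, {"fingers": -1, "dx": 0, "dy": 0, "dz": 0, "turn": 0}, {"fingers": -1, "dx": 0, "dy": 0, "dz": 0, "turn": 0}, {"fingers": -1, "dx": 0, "dy": 0, "dz": 15, "turn": 0}, {"fingers": -1, "dx": 0, "dy": 0, "dz": 35, "turn": 0}, {"fingers": -1, "dx": 0, "dy": 0, "dz": 40, "turn": 0}, {"fingers": -1, "dx": -20, "dy": 30, "dz": 10, "turn": 0}, {"fingers": -1, "dx": -20, "dy": 30, "dz": 0, "turn": 0}, {"fingers": -1, "dx": 0, "dy": 0, "dz": 0, "turn": 0}])

```text
clock: 21.98
position: [0.5697, -0.1571, 0.274]
ee_rot: [-0.003, 1.0, 0.025, 0.003]
contact_force: [-0.6, 0.2, -0.5]
width: 0.0855
```

```bash
python3 - <<'E'
from h import *
st=get_state(); w=get_image("wrist"); s=get_image("scene"); c=cam(w,st)
u=proj(c,[.609,-.214,.17])[0]; print(u); x,y=np.clip((u-[50,50]).astype(int),0,[412,284])
a=cv2.resize(w["pixels"][y:y+100,x:x+100],(400,400),interpolation=cv2.INTER_CUBIC)
b=cv2.resize(s["pixels"][160:240,105:185],(400,400),interpolation=cv2.INTER_CUBIC)
save("f.png",np.hstack([a,b]))
E
```

```text
[289.69794952 252.40013248]
```

View pics/f.png

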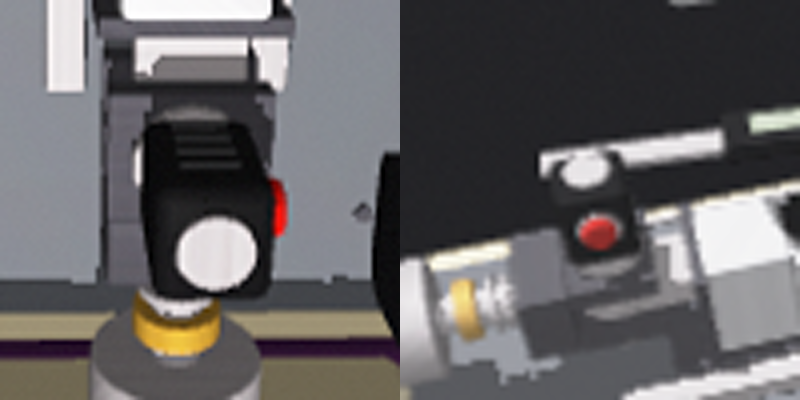

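The pin stands upright with its shoulder on the fork. The red button at (278,208) stands out about 20 px, or about 5 mm, so the pin is locked. Handing in.

```bash
python3 -c "from rig import *; print(sign_off())"
```

```text
the job is handed in; nothing more can be done
None
```

The grip is pushed home against the fork, the ball-lock pin is in through fork and eye and locked, and the job was handed in at about 22 s.

- **Grip:** Sliding took about 4 N. When the eye met the fork's back, the push rose to 8.7 N with almost no movement, so roughly 4–5 N went into the load cell. The scene picture showed the eye between the fork's cheeks.
- **Pin:** I took the black-barrelled pin with the red button from the rack. The gripper closed to about 27.5 mm, so the button was flush. It went in without resistance until the shoulder seated, with the tool at z 0.1705 m against 0.1708 m expected. The force reading there was about 10 N, some 12 N of push on the pin.
- **Last check:** After release, the wrist and scene pictures showed the pin upright and seated on the fork, with the button standing out about 5 mm, so locked. The robot was touching nothing. I did not pull on the pin to test the lock.
- **Disagreements:** The three cameras differed by up to about 4 mm on where the fork's hole was. The pin tip also sat about 3.5 mm off because of how it was gripped. I corrected both from close-up pictures. The tool had tilted up to about 3.5° while carrying the pin, and I straightened it before inserting.

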